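# Click the whetstone into its spring-jaw holder

### The arm

A 7-joint arm with a two-finger parallel gripper is mounted at the origin on the work surface. World frame = base frame: x ahead of the robot, y to its left, z up, the work surface at z = 0. Lengths are in m, angles in rad, forces in N, time in s.
With the tool pointing down it reaches from about 0.425 to 1.025 m from the base axis. Payload 9.4 kg.
Tool frame: the origin (TCP) lies midway between the tips of the shut fingers; the grasp point (between the pads) lies 19 mm behind it; z points along the fingers, x is the direction in which the jaws open and shut, and the axes are right-handed (so a half turn about z gives the same grasp; the last joint's range is limited). The gripper opens to 93 mm and grips with 3 to 60 N. Pads are 15 mm wide; open, the fingers measure 128 mm over their backs; the gripper's body (75 mm by 188 mm) begins 65 mm behind the grasp point.
Start: joints at [1.251, 0.599, -0.003, 1.599, 0.002, 0.943, -0.08], TCP at [0.174, -0.704, 0.219] pointing down, gripper open.
Joint ranges: [-2.57, 2.57], [-0.35, 1.97], [-1.29, 1.29], [0.11, 2.56], [-1.05, 4.19], [0.11, 1.86], [-2.63, 2.63]. Speed limits (rad/s): [2.22, 2.22, 3.01, 3.01, 3.14, 3.14, 3.14].

### API

Orientations are given as [roll, pitch, yaw] about the fixed x, y, z axes, in that order (R = Rz(yaw) Ry(pitch) Rx(roll)).
In Python, from plant import env gives the robot as it stands.
- The arm moves only by the tool arm_command, never from a script. Its argument "motion" is text: rows parted by semicolons, each of 5 numbers parted by spaces: the shift along the tool's x, y, z in mm, then the turn about the tool's z in rad, then the closure in counts, from 0 (fully open) to 255 (shut). A call has 1 to 20 rows; each row is the pose to reach, as a shift and turn from the pose commanded when the call began, along the tool's axes at that moment; what a row does not reach only later rows make up. A row lasts 1/8 s, in which the tool goes at most 62.5 mm and 10.7 degrees, less where a joint would pass 70% of its speed; a pose out of reach is approached as far as the arm can. A call with a gripper value outside its range is refused whole. The fingers move at their own pace and stop on an object; "newtons" is the grip in N (left out, the last holds). Time passes only in rows, so rows that repeat a pose let the fingers close. It gives the time, the measured TCP pose, the force and the opening at its end, in the units of the state.
- env.observe(): the state, without advancing time (a new reading comes with each control period).
- env.get_image(name): name is "scene" or "top"; returns a dict with "color" (384x512x3 uint8, red, green, blue), "depth" (384x512 float32, m along the optical axis (not along the pixel's ray), 0 where there is no reading), "camera_matrix" (3x3 intrinsics, pixels), "position" and "orientation" of the camera in the world. Camera axes: x right, y down, z forward; pixel columns grow to the right and rows downward; lengths in m; the calibration is good to about 2 mm. A picture is of the moment at which its call begins.
- env.hand_in(): hands the job in, once; it reports no verdict.
Trained networks look in the newest picture that a camera, given by its name, has taken for a name from the list of things; names that differ only in an ending like _2 or _b are one class to them, and where a whole thing is asked for, a point or a joint stands for the part that bears it (a point fixed in the world has none). Each returns a list of dicts, best first, with "confidence" (0 to 1); they miss things now and then, are a little off and sometimes report something else, mostly with a low value. They report only what shows in the picture. A call takes as long as a camera call. They do not tell look-alikes from the thing itself.
- env.boxes_of(camera, query): "centre" ([x, y, z] in m, in world coordinates, good to about 4 mm: the middle of the surface that is visible of it).
- env.place_of(camera, query): "centre" ([x, y, z] in m, in world coordinates, good to about 4 mm: a listed point, or the origin of a listed thing).
The state is a dict: "clock": time; "q": joint angles; "dq": joint speeds; "tau": joint torques, N m; "eef_pos": TCP position; "tool_rot": TCP orientation; "ft_force": force on the tool from outside, world axes, zero at the start; "torque": the same for the moment, N m; "gripper_width": opening from 0.0 (shut) to 1.0 (fully open).
Only numpy, scipy, OpenCV 4.12 (cv2) and the standard library are available. Lean on these libraries where they do the work, as an engineer would, in place of code of your own. Each camera call takes 0.05 s, during which the arm holds its last target.

### The job

Get the whetstone ready for sharpening: take the long bevelled stone out of the drying caddy, lay it down flat on its broad face on the bare counter and let go of it, then pick it up afresh and press it down into the stone holder until the spring jaws snap over both its ends and it sits level, fully home and centred on the base. Leave the short stone in the caddy and everything else on the counter where it is.

Things in the scene. Friction and masses are not known exactly. Their poses are not given: they have to be found in the camera images.
- stone: The long whetstone: grey bar 150 long, 40 wide, 24 thick (mm), 0.26 to 0.42 kg; starts standing on end in one of the caddy's two wells, well above the rim. Origin at the centre of one end face (the lower at the start); z runs along the 150 length to the other end, y along the 40 width, x along the 24 thickness. Either broad face may end up on top, and either end may go to either jaw.
- stone_mid (a point): Centre of the long whetstone, 75 mm from either end, axes as the stone's; 12 mm above the counter when the stone lies flat. Both ends are bevelled towards both broad faces, all alike: the middle 8 of the thickness reaches the full 150, each bevel goes 5 back in length over the outer 8 of thickness, so the broad faces are 140 long.
- caddy: White ceramic drying caddy, fixed, 110 (x) by 64 (y) mm, 91 tall, origin under its centre, z up. Two open-topped wells at x = -28 and +28 mm, each 30 (x) by 46 (y) inside, floor at 10, rim at 91. A stone stands in each, its width along the caddy's y: the long stone's top is at 160 mm, the short one's at 110. Which stone is in which well varies.
- short_stone: Bystander: flattening stone, same grey and same section (40 by 24 mm) but only 100 long, square ends, two dark grooves round its top; stands in the other well of the caddy. Origin at the centre of its lower end, z up along its length.
- holder: Stone holder, fixed: rubber-faced bar 150 long (x), 36 wide (y), level top 24 mm above the counter; black feet 70 wide, 12 high, from 72 to 118 mm either side of the centre, and a steel spring jaw at each end, 67 high. Origin under its centre, z up. The stone goes flat on the bar, its length along x.
- seat (a point): Where the centre of the long stone belongs when fully home in the holder: 36 mm above the counter over the middle of the bar; axes as the holder's. The stone's lower face then lies on the bar, its top 48 mm above the counter, both noses over its upper bevels.
- nose_a (a point): Middle of the low-friction roller nose (radius 5 mm, axis along the holder's y) of the jaw at the holder's +x end: 47 mm above the counter, at rest 76 mm from the holder's middle, so the two noses leave 142 mm between them. Above the nose a guide lip flares up and outward, 30 degrees off the vertical, widening the mouth to 163 mm at 67 mm above the counter.
- nose_b (a point): The same on the jaw at the -x end. Each jaw slides straight outward up to 14 mm against a spring, 2 N at rest plus 0.5 N per mm. A flat stone pushed down spreads each by about 4 mm with its lower bevels (some 6 to 10 N of push in all); then they spring back over its upper bevels and hold it down.
- crock: Bystander: lidded brown crock, 144 mm across, 168 tall, origin under its centre.
- oil: Bystander: oil bottle, 60 mm across, 170 tall, origin under its centre.
- spoon: Bystander: steel spoon 150 mm long lying crosswise straight ahead of the robot, about 655 mm from it; origin near its centre, x along it. Between the dish and the spoon, 460 to 630 mm straight ahead of the robot and 80 mm to either side, the counter is always bare.
- dish: Bystander: white sauce dish 76 mm across, 22 tall, near the robot; origin under its centre.
- tray: Grey melamine tray, 140 (x) by 300 (y) mm, 18 tall, fixed; origin under its centre. Three shot glasses stand on it.
- glass0: Bystander: shot glass, 48 mm across, 58 tall, origin under its centre.
- glass1: Bystander: shot glass, as glass0.
- glass2: Bystander: shot glass, as glass0.
There are look-alikes about, which are no part of the job. Leave any blue, pink or turquoise look-alike of the holder alone.

How it is judged:
By the outcome, as a careful person would: the job done as asked, in the order asked, and still so for the second after the job is handed in, with the robot touching nothing.
It also fails if it takes over 54 s, if anything falls off the work surface, if the arm or the gripper's body presses on something with over 40 N, if the wrist force passes 120 N, or if a joint passes its speed limit or range.

## Working session

There is one attempt and no reset: what is moved stays moved. The work goes in short steps, Python scripts to look and compute and a tool call to move; the robot and the scene stay as the last step left them, time stands still between calls to the robot, and variables do not carry over. Pictures are saved under pics/ and viewed, and the job is handed in when it is done.

Besides the shell and the picture viewer there is one more tool, called as name(argument=value, ...) on one line, values as JSON. arm_command: Moves the arm, as the interface text tells. Its arguments: {"type":"object","properties":{"motion":{"type":"string"},"newtons":{"type":"number"}},"required":["motion"]}

```bash
ls; mkdir -p pics; cat > h.py <<'E'
import numpy as np, cv2
from plant import env
from scipy.spatial.transform import Rotation as R
def snap(name,fn):
    d=env.get_image(name); cv2.imwrite('pics/'+fn,cv2.cvtColor(d['color'],cv2.COLOR_RGB2BGR)); np.savez('pics/'+fn+'.npz',**{k:np.array(v) for k,v in d.items()}); return d
def rot(o):
    o=np.array(o,float)
    if o.shape==(3,3): return o
    return R.from_euler('xyz',o).as_matrix() if o.size==3 else R.from_quat(o).as_matrix()
def cloud(d):
    K=np.array(d['camera_matrix']); z=d['depth']; v,u=np.mgrid[:z.shape[0],:z.shape[1]]
    p=np.stack([(u-K[0,2])/K[0,0]*z,(v-K[1,2])/K[1,1]*z,z],-1)
    w=p@rot(d['orientation']).T+np.array(d['position']); w[z==0]=np.nan; return w
E
python3 - <<'E'
from h import *
for n in ['scene','top']:
    d=snap(n,n+'0.png'); print(n,d['position'],d['orientation'],d['camera_matrix'])
    for q in ['stone','stone_mid','caddy','short_stone','holder','seat','nose_a','spoon','crock','oil','dish','tray']:
        print(q,[(np.round(r['centre'],3).tolist(),round(r['confidence'],2)) for r in env.place_of(n,q)][:5])
print(env.observe())
E
```

```text
pics
scene [ 1.4974809  -0.50698959  0.78042371] [-2.10009302  0.02353938  0.996901  ] [[407.28916234   0.         257.31953967]
 [  0.         407.28916234 191.51970966]
 [  0.           0.           1.        ]]
stone []
stone_mid [([0.5, -0.232, 0.086], 0.96), ([0.795, -0.111, 0.004], 0.5)]
caddy [([0.472, -0.225, 0.001], 0.58)]
short_stone []
holder [([0.365, 0.683, 0.001], 0.94), ([0.256, -0.229, 0.002], 0.93), ([0.404, 0.407, -0.002], 0.7), ([0.513, 0.204, 0.0], 0.61), ([0.797, 0.077, 0.008], 0.25)]
seat [([0.253, -0.234, 0.036], 0.81), ([0.362, 0.689, 0.035], 0.73), ([0.509, 0.214, 0.04], 0.67), ([0.404, 0.408, 0.034], 0.63)]
nose_a [([0.477, 0.424, 0.047], 0.65), ([0.33, -0.203, 0.047], 0.61), ([0.294, 0.658, 0.048], 0.57), ([0.587, 0.233, 0.047], 0.56), ([0.436, 0.185, 0.048], 0.55)]
spoon [([0.668, -0.01, 0.001], 0.61)]
crock [([0.677, 0.44, -0.001], 0.59), ([0.584, 0.236, 0.048], 0.35)]
oil [([0.688, -0.432, -0.0], 0.67)]
dish [([0.389, -0.014, 0.002], 0.56)]
tray [([0.499, -0.229, 0.082], 0.67), ([0.786, -0.019, 0.0], 0.64)]
top [0.35175544 0.11637    1.61597783] [-3.0374
[... 1119 characters left out ...]
28)]
{'clock': 1.3, 'q': array([ 1.25127937,  0.59930521, -0.00251704,  1.59939204,  0.00179604,
        0.94292986, -0.07979033]), 'dq': array([ 2.59054925e-03,  1.60112512e-04,  2.35980125e-03,  1.46887332e-03,
       -2.02710823e-03, -1.67870585e-05,  1.04602549e-03]), 'tau': array([-8.80579009e-04, -7.64840770e+01,  1.49606310e+00, -2.52710420e+01,
       -5.23819670e-02,  1.05178365e-02,  3.23374752e-05]), 'eef_pos': array([ 0.17431943, -0.70372425,  0.21861657]), 'tool_rot': array([ 3.14155650e+00,  2.94597701e-05, -1.32793623e+00]), 'ft_force': array([-0.81087915,  0.10208227,  0.75555531]), 'torque': array([ 0.02094389, -0.00784794,  0.00896345]), 'gripper_width': 0.9991975303084699}
```

View pics/scene0.png

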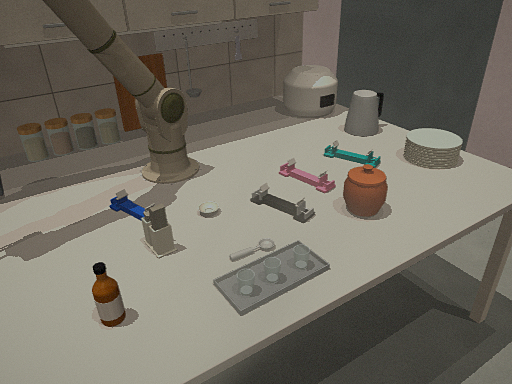

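View pics/top0.png

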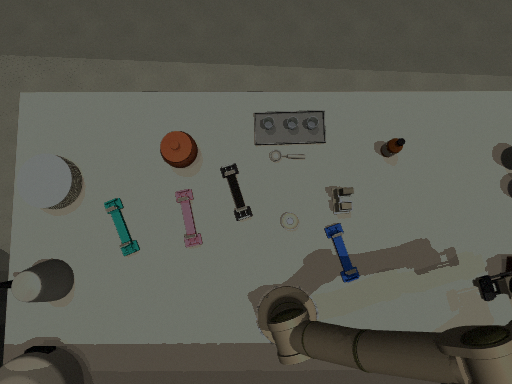

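The black holder is at about (280,203) in the scene view and (236,192) in top. The caddy, with the taller stone at (157,218), is at (342,199) in top. Next I'll measure both from the two depth clouds.

```bash
python3 - <<'E'
from h import *
for n in ['scene','top']:
    d=dict(np.load(f'pics/{n}0.png.npz')); w=cloud(d).reshape(-1,3)
    ok=~np.isnan(w[:,0]); w=w[ok]; c=d['color'].reshape(-1,3)[ok]
    f=(abs(w[:,0]-.55)<.08)&(abs(w[:,1])<.05); print(n,'counter z',np.median(w[f,2]))
    def rect(m,l):
        p=w[m]; 
        if len(p)<5: print(l,len(p)); return
        r=cv2.minAreaRect((p[:,:2]*1000).astype(np.float32)); print(l,len(p),'z',np.round(np.percentile(p[:,2],[5,50,95]),4),'mean',np.round(p.mean(0),4),'rect',np.round(r[0],1),np.round(r[1],1),round(r[2],1))
    near=(abs(w[:,0]-.48)<.09)&(abs(w[:,1]+.23)<.07)
    rect(near&(w[:,2]>.152),'long top'); rect(near&(w[:,2]>.1)&(w[:,2]<.152),'100-152')
    rect(near&(w[:,2]>.103)&(w[:,2]<.118)&(w[:,0]<.47),'short top')
    rect(near&(w[:,2]>.086)&(w[:,2]<.096),'rim')
    nh=(np.hypot(w[:,0]-.51,w[:,1]-.207)<.135)
    rect(nh&(w[:,2]>.017)&(w[:,2]<.03),'bar'); rect(nh&(w[:,2]>.04)&(w[:,2]<.08),'jaws'); rect(nh&(w[:,2]>.006),'all')
    for s in (1,-1):
        a=np.array([np.cos(.31),np.sin(.31)]); t=(w[:,:2]-[.51,.207])@a
        rect(nh&(w[:,2]>.055)&(w[:,2]<.08)&(s*t>0),f'jaw{s}')
    rect((abs(w[:,0]-.665)<.03)&(abs(w[:,1])<.12)&(w[:,2]>.004)&(w[:,2]<.03),'spoon')
    rect((np.hypot(w[:,0]-.386,w[:,1]+.016)<.06)&(w[:,2]>.006),'dish')
for n in ['scene','top']:
    im=cv2.imread(f'pics/{n}0.png')
    for k,(u,v) in {'cad':((157,230) if n=='scene' else (342,199)),'hol':((282,203) if n=='scene' else (236,192))}.items():
        cv2.imwrite(f'pics/{n}_{k}.png',cv2.resize(im[v-40:v+40,u-50:u+50],None,fx=5,fy=5,interpolation=cv2.INTER_CUBIC))
a=[cv2.imread(f'pics/{n}_{k}.png') for n in ['scene','top'] for k in ['cad','hol']]
cv2.imwrite('pics/crops.png',cv2.resize(np.vstack([np.hstack(a[:2]),np.hstack(a[2:])]),(750,600)))
E
```

```text
scene counter z -0.00038304341529460384
long top 80 z [0.1541 0.1585 0.1614] mean [ 0.5053 -0.2268  0.1581] rect [ 504.8 -224.5] [23.5 42.3] 15.0
100-152 282 z [0.1025 0.1224 0.1494] mean [ 0.5016 -0.2309  0.1242] rect [ 473.1 -228.6] [84.3 42.3] 4.6
short top 31 z [0.1038 0.1095 0.1123] mean [ 0.4466 -0.2441  0.1088] rect [ 445.8 -244.2] [14.2 30.3] 79.3
rim 139 z [0.0864 0.0908 0.0951] mean [ 0.4924 -0.2369  0.0908] rect [ 473.9 -228.8] [99.  53.5] 4.2
bar 397 z [0.0181 0.0244 0.0289] mean [0.5156 0.2064 0.0241] rect [512.7 210.5] [235.8  53.8] 16.6
jaws 132 z [0.0422 0.052  0.0674] mean [0.5143 0.2074 0.054 ] rect [512.1 211.3] [170.4  54.2] 16.6
all 867 z [0.0083 0.024  0.0573] mean [0.5223 0.2052 0.0257] rect [513.4 203.7] [240.8  70.7] 20.1
jaw1 16 z [0.0562 0.0645 0.069 ] mean [0.5906 0.2282 0.0635] rect [589.5 228.7] [ 6.6 43.1] 16.1
jaw-1 37 z [0.0562 0.0608 0.0681] mean [0.4372 0.1847 0.0615] rect [436.3 187.5] [11.1 43.2] 22.9
spoon 308 z [0.0046 0.0134 0.0208] mean [ 0.6635 -0.0051  0.0129] rect [665.5   2.9] [ 55.5 226.9] 0.1
dish 204 z [0.0077 0.0157 0.0239] mean [ 0.37
[... 504 characters left out ...]
.9
bar 330 z [0.0177 0.0243 0.0292] mean [0.5134 0.2104 0.0241] rect [513.6 207.1] [234.4  66.2] 16.1
jaws 81 z [0.0481 0.0565 0.0698] mean [0.5158 0.2112 0.0577] rect [511.7 209.4] [169.6  45.6] 18.6
all 807 z [0.0065 0.0209 0.0563] mean [0.5116 0.2078 0.0221] rect [509.3 206.3] [261.2 254.8] 12.3
jaw1 25 z [0.0552 0.0649 0.0697] mean [0.5865 0.2358 0.0634] rect [586.6 235. ] [11.9 35.4] 9.4
jaw-1 20 z [0.0565 0.0625 0.0706] mean [0.436  0.188  0.0631] rect [437.2 187.1] [10.9 37.2] 18.5
spoon 263 z [0.0044 0.0098 0.0227] mean [ 0.6639 -0.0032  0.0115] rect [665.   -0.9] [234.3  57.1] 89.9
dish 256 z [0.0068 0.0148 0.0255] mean [ 0.3882 -0.015   0.0153] rect [388.7 -14.4] [110.3 106.5] 37.5
```

View pics/crops.png

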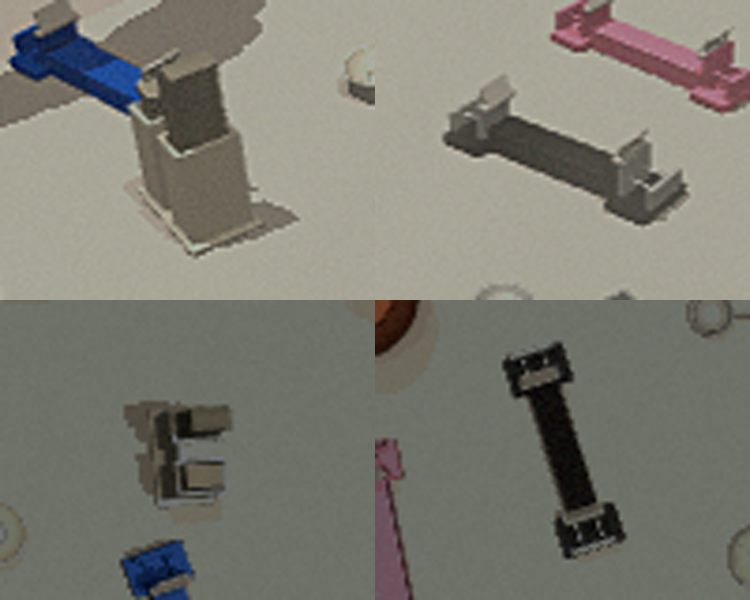

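```bash
cat >> h.py <<'E'
def go(p,yaw,base=None):
    s=env.observe(); r=R.from_euler('xyz',s['tool_rot']).as_matrix()
    d=r.T@(np.array(p)-s['eef_pos'])*1000
    dy=yaw-s['tool_rot'][2]; dy=(dy+np.pi)%(2*np.pi)-np.pi
    print('shift',np.round(d,1),'turn',round(-dy,3))
def st():
    s=env.observe(); print(round(s['clock'],2),np.round(s['eef_pos'],4),np.round(s['tool_rot'],4),np.round(s['ft_force'],1),round(s['gripper_width'],3),np.round(s['q'],2))
E
python3 -c "
from h import *
go([.502,-.2265,.22],-1.490)"
```

```text
shift [-384.4 -432.8   -1.4] turn 0.162
```

arm_command(motion="-384 -433 -3 0.162 0;-384 -433 -3 0.162 0;-384 -433 -3 0.162 0;-384 -433 -3 0.162 0;-384 -433 -3 0.162 0;-384 -433 -3 0.162 0;-384 -433 -3 0.162 0;-384 -433 -3 0.162 0;-384 -433 -3 0.162 0;-384 -433 -3 0.162 0;-384 -433 -3 0.162 0;-384 -433 -3 0.162 0;-384 -433 -3 0.162 0;-384 -433 -3 0.162 0", newtons=20)

```text
clock: 3.05
eef_pos: [0.5016, -0.228, 0.2216]
tool_rot: [3.141, -0.0, -1.492]
ft_force: [-0.5, -0.2, -0.3]
gripper_width: 1.001
```

arm_command(motion="-1 0 40 0 0;-1 0 84 0 0;-1 0 84 0 0;-1 0 84 0 255;-1 0 84 0 255;-1 0 84 0 255;-1 0 84 0 255;-1 0 84 0 255;-1 0 84 0 255;-1 0 84 0 255", newtons=20)

```text
clock: 4.3
eef_pos: [0.5023, -0.2261, 0.1377]
tool_rot: [-3.141, -0.0, -1.49]
ft_force: [1.4, -0.5, 0.9]
gripper_width: 0.43
```

```bash
python3 -c "
from h import *
st();snap('scene','s1.png');snap('top','t1.png')
a=cv2.imread('pics/s1.png')[150:290,80:260];b=cv2.imread('pics/t1.png')[130:270,270:450]
cv2.imwrite('pics/c1.png',np.hstack([cv2.resize(x,(400,311)) for x in (a,b)]))"
```

```text
4.3 [ 0.5023 -0.2261  0.1377] [-3.1415e+00 -2.0000e-04 -1.4901e+00] [ 1.4 -0.5  0.9] 0.43 [ 0.33  0.5  -0.01  2.07  0.01  0.56 -1.18]
```

View pics/c1.png

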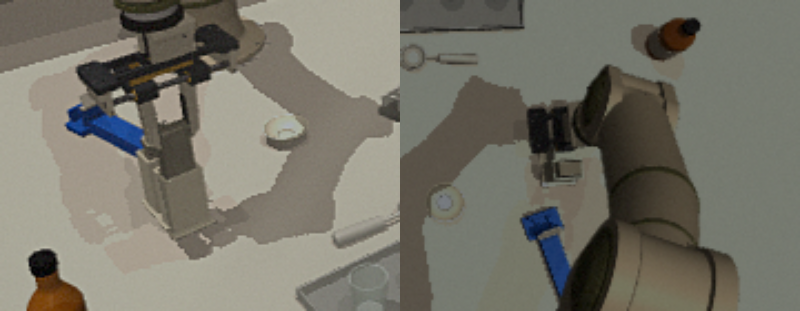

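arm_command(motion="0 0 -30 0 255;0 0 -70 0 255;0 0 -115 0 255;0 0 -122 0 255;0 0 -122 0 255;0 0 -122 0 255")

```text
clock: 5.15
eef_pos: [0.5012, -0.2255, 0.2578]
tool_rot: [3.139, 0.001, -1.49]
ft_force: [-0.6, 0.1, -3.6]
gripper_width: 0.429
```

```bash
python3 -c "
from h import *
st();d=snap('scene','s2.png');e=snap('top','t2.png')
a=cv2.imread('pics/s2.png')[130:270,80:260]
cv2.imwrite('pics/c2.png',cv2.resize(a,(540,420)))
go([.475,.0,.26],-np.pi/2)"
```

```text
5.15 [ 0.5012 -0.2255  0.2578] [ 3.1387e+00  1.2000e-03 -1.4898e+00] [-0.6  0.1 -3.6] 0.429 [ 0.32  0.34 -0.    1.96  0.    0.84 -1.17]
shift [-227.     8.2   -1.7] turn 0.081
```

View pics/c2.png

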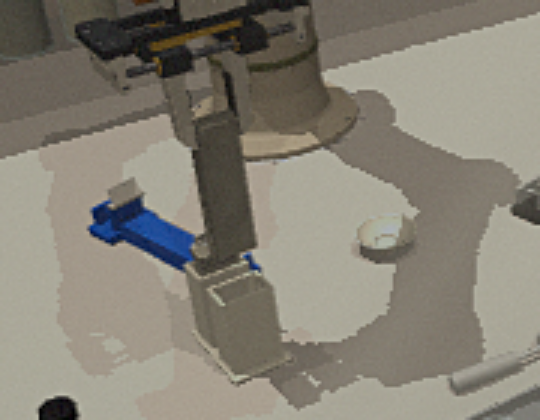

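arm_command(motion="-30 2 -2 0.02 255;-75 4 -2 0.04 255;-125 6 -2 0.06 255;-170 8 -2 0.081 255;-205 8 -2 0.081 255;-227 8 -2 0.081 255;-227 8 -2 0.081 255;-227 8 -2 0.081 255;-227 8 50 0.081 255;-227 8 90 0.081 255;-227 8 112 0.081 255;-227 8 112 0.081 255;-227 8 112 0.081 255")

```text
clock: 6.88
eef_pos: [0.4764, -0.0009, 0.1482]
tool_rot: [-3.141, -0.0, -1.572]
ft_force: [0.4, -0.1, -2.7]
gripper_width: 0.431
```

```bash
python3 -c "
from h import *
st();d=snap('scene','s3.png');e=snap('top','t3.png')
a=cv2.imread('pics/s3.png')[110:290,100:330]
cv2.imwrite('pics/c3.png',cv2.resize(a,(690,540)))"
```

```text
6.88 [ 0.4764 -0.0009  0.1482] [-3.1408e+00 -1.0000e-04 -1.5721e+00] [ 0.4 -0.1 -2.7] 0.431 [-0.07  0.42 -0.06  2.22  0.05  0.5  -1.74]
```

View pics/c3.png

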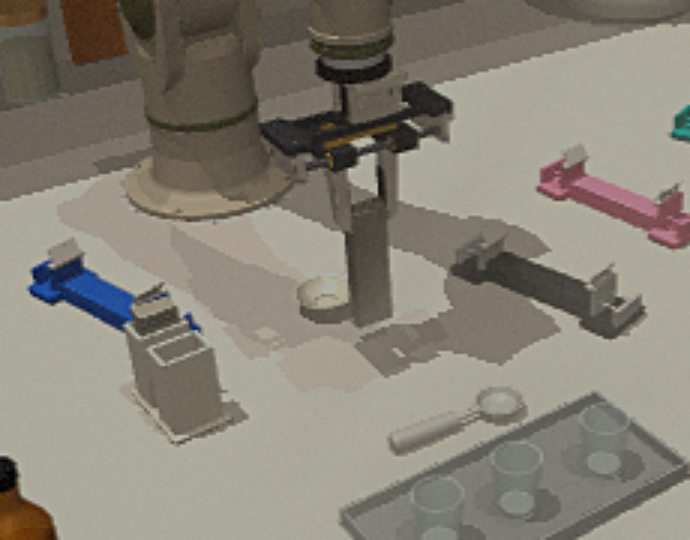

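arm_command(motion="0 0 10 0 255;0 0 18 0 255;0 0 21 0 255;0 0 21 0 255;0 0 21 0 255;0 0 21 0 255")

```text
clock: 7.72
eef_pos: [0.4769, -0.0006, 0.1271]
tool_rot: [-3.14, -0.0, -1.571]
ft_force: [-0.5, -1.5, 6.2]
gripper_width: 0.428
```

arm_command(motion="0 0 0 0 255;0 0 0 0 255;0 0 0 0 255", newtons=5)

```text
clock: 8.1
eef_pos: [0.4769, -0.0006, 0.1271]
tool_rot: [-3.14, -0.0, -1.571]
ft_force: [0.5, -2.0, 7.2]
gripper_width: 0.43
```

arm_command(motion="0 -12 0 0 255;0 -24 1 0 255;0 -36 4 0 255;0 -47 7 0 255;0 -59 11 0 255;0 -69 17 0 255;0 -80 23 0 255;0 -90 29 0 255;0 -90 29 0 255")

```text
clock: 9.22
eef_pos: [0.5664, -0.0003, 0.0969]
tool_rot: [3.141, 0.0, -1.571]
ft_force: [1.3, -0.8, -0.9]
gripper_width: 0.43
```

```bash
python3 -c "
from h import *
st();d=snap('scene','s4.png')
a=cv2.imread('pics/s4.png')[110:290,100:330]
cv2.imwrite('pics/c4.png',cv2.resize(a,(690,540)))"
```

```text
9.22 [ 5.664e-01 -3.000e-04  9.690e-02] [ 3.1413  0.     -1.571 ] [ 1.3 -0.8 -0.9] 0.43 [-0.06  0.58 -0.05  2.07  0.06  0.5  -1.73]
```

View pics/c4.png

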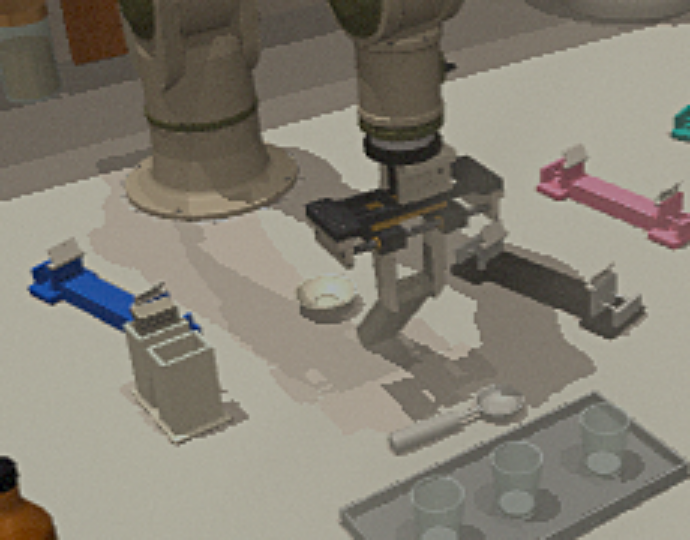

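arm_command(motion="0 -9 7 0 255;0 -18 14 0 255;0 -25 23 0 255;0 -33 32 0 255;0 -39 42 0 255;0 -44 52 0 255;0 -49 63 0 255;0 -52 74 0 255;0 -55 84 0 255;0 -55 84 0 255")

```text
clock: 10.52
eef_pos: [0.6204, -0.0003, 0.0126]
tool_rot: [3.14, -0.0, -1.571]
ft_force: [0.6, -1.0, -2.8]
gripper_width: 0.432
```

```bash
python3 -c "
from h import *
st();d=snap('scene','s5.png')
a=cv2.imread('pics/s5.png')[170:270,180:310]
cv2.imwrite('pics/c5.png',cv2.resize(a,(702,540)))"
```

```text
10.53 [ 6.204e-01 -3.000e-04  1.260e-02] [ 3.1401e+00 -1.0000e-04 -1.5709e+00] [ 0.6 -1.  -2.8] 0.432 [-0.06  0.75 -0.04  1.98  0.07  0.42 -1.73]
```

View pics/c5.png

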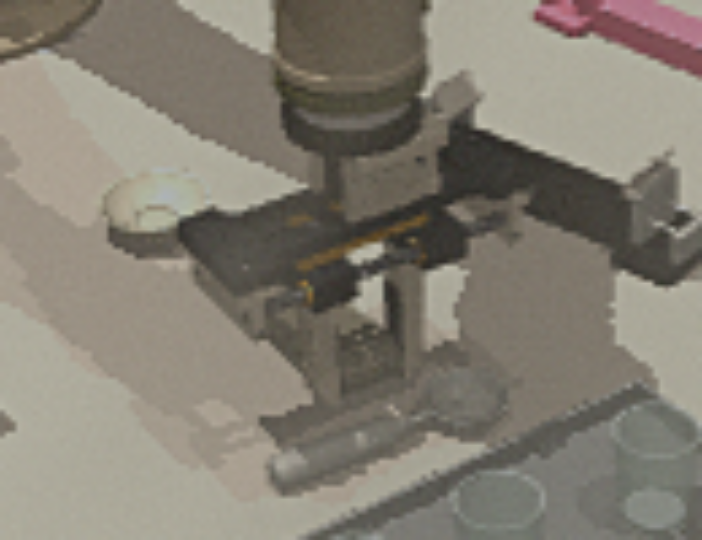

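arm_command(motion="0 -1 4 0 255;0 -1 7 0 255;0 -1 9 0 255;0 -1 9 0 255")

```text
clock: 11.08
eef_pos: [0.622, -0.0003, 0.0046]
tool_rot: [-3.141, -0.0, -1.571]
ft_force: [0.6, 0.0, -1.4]
gripper_width: 0.43
```

arm_command(motion="0 -1 0 0 150;0 -1 0 0 140;0 -1 0 0 125;0 -1 0 0 125;0 -1 0 0 80;0 -1 0 0 50;0 -1 -20 0 50;0 -1 -60 0 50;0 -1 -60 0 50")

```text
clock: 12.2
eef_pos: [0.6249, -0.0003, 0.0685]
tool_rot: [-3.136, 0.0, -1.571]
ft_force: [0.4, 0.5, 0.5]
gripper_width: 0.801
```

```bash
python3 -c "
from h import *
st();d=snap('scene','s6.png');snap('top','t6.png')
for n in ['scene','top']:
  print([(np.round(r['centre'],3).tolist(),round(r['confidence'],2)) for r in env.place_of(n,'stone_mid')][:3])
a=cv2.imread('pics/s6.png')[170:270,180:310]
cv2.imwrite('pics/c6.png',cv2.resize(a,(702,540)))"
```

```text
12.2 [ 6.249e-01 -3.000e-04  6.850e-02] [-3.1359e+00  3.0000e-04 -1.5713e+00] [0.4 0.5 0.5] 0.801 [-0.06  0.67 -0.05  1.95  0.06  0.52 -1.72]
[([0.557, -0.0, 0.012], 0.69)]
[([0.561, -0.001, 0.011], 0.76)]
```

View pics/c6.png

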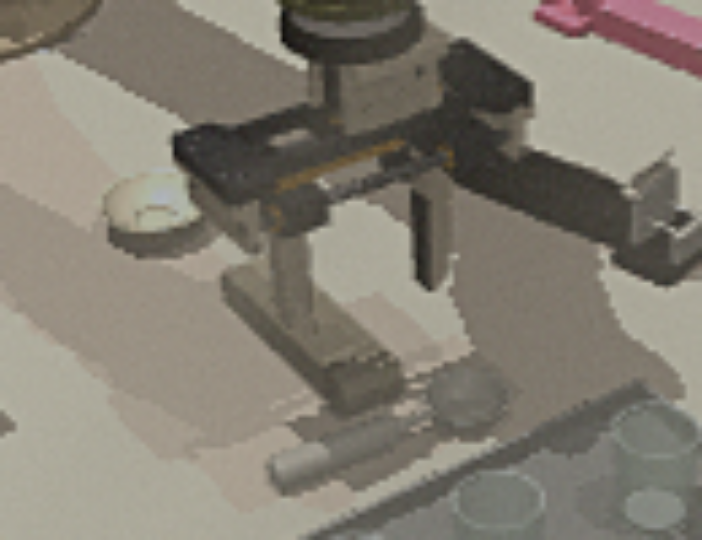

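View pics/t6.png

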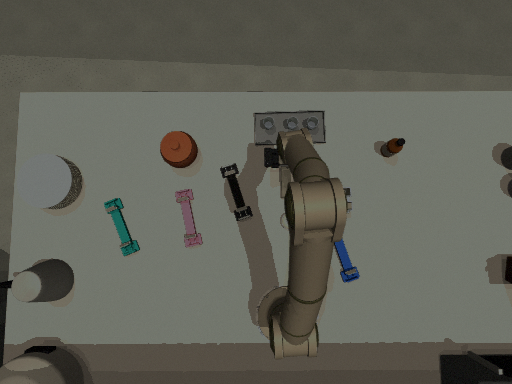

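The stone lies flat behind the spoon, with its ends at about (225,275) and (370,395) in the crop. Next I'll fit its pose and the holder's.

```bash
python3 - <<'E'
from h import *
for n,f in [('scene','s6'),('top','t6'),('scene','s0'),('top','t0')]:
    fn=f'pics/{f}.png.npz' if f[1]!='0' else f'pics/{n}0.png.npz'
    d=dict(np.load(fn)); w=cloud(d); w=w.reshape(-1,3); ok=~np.isnan(w[:,0]); w=w[ok]
    def rect(m,l):
        p=w[m]
        if len(p)<5: return print(l,len(p))
        r=cv2.minAreaRect((p[:,:2]*1000).astype(np.float32)); q=p[:,:2]-p[:,:2].mean(0); e=np.linalg.svd(q,full_matrices=False)[2][0]
        print(n,f,l,len(p),'zmed',np.round(np.percentile(p[:,2],[10,50,90]),4),'mean',np.round(p.mean(0),4),'rect',np.round(r[0],1),np.round(r[1],1),round(r[2],1),'pca',round(np.degrees(np.arctan(e[1]/e[0])),1))
    if f[1]=='6':
        m=(w[:,0]>.44)&(w[:,0]<.645)&(abs(w[:,1])<.06)&(w[:,2]>.018)&(w[:,2]<.032); rect(m,'stone top')
    a=np.array([np.cos(.29),np.sin(.29)]);b=np.array([-a[1],a[0]])
    rel=w[:,:2]-[.511,.209]; t=rel@a; s=rel@b
    m=(abs(t)<.065)&(abs(s)<.03)&(w[:,2]>.016)&(w[:,2]<.03); rect(m,'bar')
    p=w[m]
    if len(p)>20:
        # edges of bar
        k=np.round(t[m]*100); 
        print('  s range pct',np.round(np.percentile(s[m],[2,50,98])*1000,1),'slope mid',np.round(np.polyfit(t[m],s[m],1),4))
    for g in (1,-1):
        mm=(g*t>.06)&(g*t<.125)&(abs(s)<.045)
        rect(mm&(w[:,2]>.05)&(w[:,2]<.08),f'jaw{g}')
        print('  t',np.round(np.percentile(t[mm&(w[:,2]>.055)&(w[:,2]<.08)]*1000,[5,50,95]),1),'feet t',np.round(np.percentile(t[mm&(w[:,2]>.007)&(w[:,2]<.08)]*1000,[2,98]),1), 's',np.round(np.percentile(s[mm&(w[:,2]>.05)&(w[:,2]<.08)]*1000,[3,50,97]),1))
for n in ['scene','top']:
  for q in ['holder','seat','nose_a']:
    print(n,q,[(np.round(r['centre'],4).tolist(),round(r['confidence'],2)) for r in env.place_of(n,q) if np.hypot(r['centre'][0]-.51,r['centre'][1]-.207)<.1])
E
```

```text
scene s6 stone top 293 zmed [0.0211 0.0243 0.0268] mean [ 0.5761 -0.0019  0.0241] rect [559.7   0.6] [ 43.3 150. ] 89.1 pca 4.0
scene s6 bar 191 zmed [0.0198 0.0242 0.0265] mean [0.5248 0.209  0.0237] rect [520.1 210.8] [110.5  42. ] 13.3 pca 18.7
  s range pct [-19.1  -4.4  18.3] slope mid [ 0.031  -0.0043]
scene s6 jaw1 37 zmed [0.0503 0.0537 0.0678] mean [0.5886 0.2313 0.0568] rect [588.4 233.7] [10.7 46.9] 18.0 pca -69.9
  t [77.5 81.9 85.2] feet t [ 62.9 118.9] s [-19.   -2.8  21.4]
jaw-1 0Traceback (most recent call last):
  File "<stdin>", line 23, in <module>
    return _quantile_unchecked(
        a, q, axis, out, overwrite_input, method, keepdims, weights)
    return _ureduce(a,
                    func=_quantile_ureduce_func,
    ...<5 lines>...
                    overwrite_input=overwrite_input,
                    method=method)
    r = func(a, **kwargs)
    result = _quantile(arr,
                       quantiles=q,
    ...<2 lines>...
                       out=out,
                       weights=wgt)
    slices_having_nans = np.isnan(arr[-1, ...])
                                  ~~~^^^^^^^^^
IndexError: index -1 is out of bounds for axis 0 with size 0
```

```bash
python3 - <<'E'
from h import *
for n in ['scene','top']:
    d=dict(np.load(f'pics/{n}0.png.npz')); w=cloud(d).reshape(-1,3); w=w[~np.isnan(w[:,0])]
    a=np.array([np.cos(.29),np.sin(.29)]);b=np.array([-a[1],a[0]])
    rel=w[:,:2]-[.511,.209]; t=rel@a; s=rel@b
    m=(abs(t)<.065)&(abs(s)<.03)&(w[:,2]>.02)&(w[:,2]<.03)
    mid=[];
    for k in np.arange(-.06,.06,.01):
        q=m&(t>=k)&(t<k+.01)
        if q.sum()>4: mid.append((k+.005,(s[q].max()+s[q].min())/2,s[q].max()-s[q].min()))
    mid=np.array(mid); print(n,m.sum(),np.round(mid.mean(0)*1000,1),np.polyfit(mid[:,0],mid[:,1],1))
    for g in (1,-1):
        mm=(g*t>.06)&(g*t<.125)&(abs(s)<.045)
        j=mm&(w[:,2]>.055)&(w[:,2]<.08); f=mm&(w[:,2]>.007)&(w[:,2]<.08);x=mm&(w[:,2]>.007)&(w[:,2]<.016)
        print(g,'lip t',np.round(np.percentile(t[j]*1000,[5,50,95]),1),'s',np.round(np.percentile(s[j]*1000,[2,98]),1),'t end',np.round(np.percentile(t[f]*1000,[0,2,98,100]),1),'feet s',np.round(np.percentile(s[x]*1000,[1,99]),1))
    for q in ['holder','seat','nose_a']:
      print(q,[(np.round(r['centre'],4).tolist(),round(r['confidence'],2)) for r in env.place_of(n,q) if np.hypot(r['centre'][0]-.51,r['centre'][1]-.207)<.1])
go([.5595,0,.0685],-np.pi/2)
E
```

```text
scene 214 [ 0.  -0.2 35.9] [-0.0045037  -0.00021674]
1 lip t [78.5 81.6 84.1] s [-22.9  16. ] t end [ 61.5  63.6 118.8 121.3] feet s [-34.9  31.6]
-1 lip t [-81.9 -78.  -72.3] s [-20.1  19.1] t end [-119.1 -115.4  -61.1  -60.3] feet s [-38.4   4.3]
holder [([0.5117, 0.2081, -0.0007], 0.98)]
seat [([0.5106, 0.214, 0.0402], 0.75)]
nose_a [([0.5866, 0.2336, 0.0484], 0.51)]
top 219 [ 0.   1.  32.7] [0.01535995 0.00097688]
1 lip t [75.4 80.6 84.4] s [-14.2  20.8] t end [ 60.3  62.7 117.  119.2] feet s [-31.9  38.1]
-1 lip t [-82.3 -78.6 -72.5] s [-18.1  18.1] t end [-124.4 -116.1  -62.6  -60.3] feet s [-41.3  33.5]
holder [([0.5094, 0.2094, -0.0003], 0.83)]
seat [([0.5109, 0.2058, 0.0378], 0.86)]
nose_a [([0.4391, 0.1851, 0.0482], 0.61), ([0.5839, 0.2299, 0.0464], 0.56)]
shift [-0.3 63.1 -4.4] turn -0.0
```

arm_command(motion="0 30 0 0 50;0 64 0 0 50;0 64 0 0 50;0 64 0 0 50;0 64 0 0 50")

```text
clock: 13.32
eef_pos: [0.56, -0.0002, 0.0646]
tool_rot: [-3.141, 0.0, -1.571]
ft_force: [0.4, 0.1, -0.5]
gripper_width: 0.805
```

arm_command(motion="0 0 30 0 50;0 0 52 0 50;0 0 60 0 50;0 0 61 0 50;0 0 61 0 255;0 0 61 0 255;0 0 61 0 255;0 0 61 0 255;0 0 61 0 255;0 0 61 0 255", newtons=45)

```text
clock: 14.58
eef_pos: [0.559, -0.0003, 0.0039]
tool_rot: [-3.141, -0.0, -1.571]
ft_force: [-0.5, -0.5, 4.9]
gripper_width: 0.426
```

arm_command(motion="0 0 -20 0 255;0 0 -60 0 255;0 0 -100 0 255;0 0 -117 0 255;0 0 -117 0 255;0 0 -117 0 255")

```text
clock: 15.32
eef_pos: [0.5581, -0.0003, 0.1192]
tool_rot: [3.139, -0.0, -1.571]
ft_force: [-0.2, -0.2, -4.7]
gripper_width: 0.427
```

```bash
python3 -c "
from h import *
st();d=snap('scene','s7.png');snap('top','t7.png')
for n in ['scene','top']:
  print([(np.round(r['centre'],4).tolist(),round(r['confidence'],2)) for r in env.place_of(n,'stone_mid')][:3])
w=cloud(d).reshape(-1,3)
a=cv2.imread('pics/s7.png')[130:270,180:360]
cv2.imwrite('pics/c7.png',cv2.resize(a,(720,560)))
go([.5118,.2095,.12],.295-np.pi/2)"
```

```text
15.32 [ 5.581e-01 -3.000e-04  1.192e-01] [ 3.1395e+00 -2.0000e-04 -1.5709e+00] [-0.2 -0.2 -4.7] 0.427 [-0.06  0.54 -0.06  2.07  0.06  0.54 -1.73]
[([0.5592, -0.002, 0.1254], 0.79)]
[([0.5548, -0.0018, 0.1282], 0.63)]
shift [-209.8   46.5   -0.5] turn -0.295
```

View pics/c7.png

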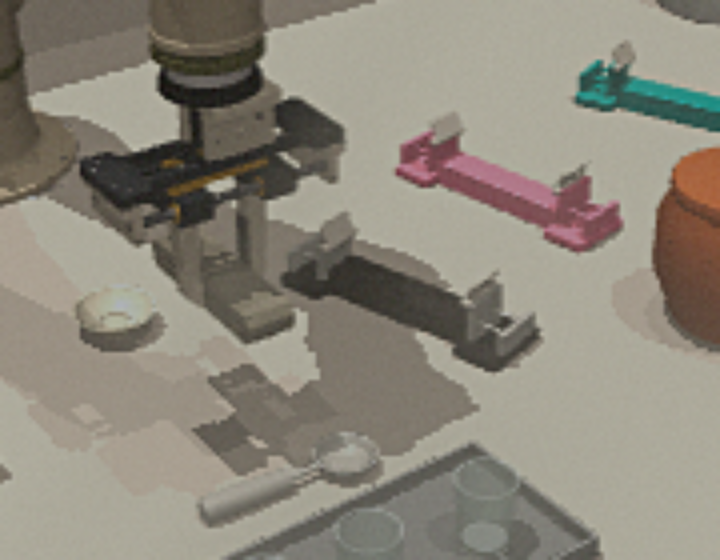

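arm_command(motion="-35 8 0 -0.06 255;-80 18 0 -0.13 255;-125 28 0 -0.2 255;-170 38 0 -0.26 255;-200 44 0 -0.295 255;-210 46 0 -0.295 255;-210 46 0 -0.295 255;-210 46 0 -0.295 255;-210 46 0 -0.295 255")

```text
clock: 16.65
eef_pos: [0.5133, 0.2083, 0.1206]
tool_rot: [3.141, -0.001, -1.278]
ft_force: [0.5, -0.5, -2.9]
gripper_width: 0.425
```

```bash
python3 - <<'E'
from h import *
st();d=snap('scene','s8.png');e=snap('top','t8.png')
for n,dd in [('scene',d),('top',e)]:
  print([(np.round(r['centre'],4).tolist(),round(r['confidence'],2)) for r in env.place_of(n,'stone_mid')][:3])
  w=cloud(dd).reshape(-1,3); w=w[~np.isnan(w[:,0])]
  a=np.array([np.cos(.295),np.sin(.295)]);b=np.array([-a[1],a[0]]); rel=w[:,:2]-[.5118,.2095]; t=rel@a; s=rel@b
  m=(abs(t)<.1)&(abs(s)<.024)&(abs(w[:,2]-.14)<.004)&(abs(t)>.02)
  print('stone top',m.sum(),np.round(np.percentile(t[m]*1000,[0,2,98,100]),1),'z slope',np.polyfit(t[m],w[m,2],1) if m.sum()>5 else 0)
  m=(abs(t)<.1)&(abs(s)<.03)&(w[:,2]>.105)&(w[:,2]<.148)&(abs(t)>.02)
  print('stone all',m.sum(),np.round(np.percentile(t[m]*1000,[0,2,98,100]),1),np.round(np.percentile(s[m]*1000,[0,2,98,100]),1))
go([.5118,.2095,.12],.295-np.pi/2)
a=cv2.imread('pics/s8.png')[130:240,210:350]
cv2.imwrite('pics/c8.png',cv2.resize(a,(700,550)))
E
```

```text
16.65 [0.5133 0.2083 0.1206] [ 3.1413e+00 -6.0000e-04 -1.2781e+00] [ 0.5 -0.5 -2.9] 0.425 [-0.41  0.53 -0.11  2.08  0.11  0.54 -1.88]
[([0.5148, 0.2078, 0.128], 0.82)]
stone top 179 [-70.3 -67.3  74.   75.8] z slope [-0.00366078  0.14081292]
stone all 338 [-74.6 -68.4  76.3  78.2] [-25.3 -23.4  17.7  22. ]
[]Traceback (most recent call last):
  File "<stdin>", line 8, in <module>
    return _quantile_unchecked(
        a, q, axis, out, overwrite_input, method, keepdims, weights)
    return _ureduce(a,
                    func=_quantile_ureduce_func,
    ...<5 lines>...
                    overwrite_input=overwrite_input,
                    method=method)
    r = func(a, **kwargs)
    result = _quantile(arr,
                       quantiles=q,
    ...<2 lines>...
                       out=out,
                       weights=wgt)
    slices_having_nans = np.isnan(arr[-1, ...])
                                  ~~~^^^^^^^^^
IndexError: index -1 is out of bounds for axis 0 with size 0
```

arm_command(motion="-1.6 1.8 0 0 255;-1.6 1.8 0 0 255;-1.6 1.8 20 0 255;-1.6 1.8 40 0 255;-1.6 1.8 56 0 255;-1.6 1.8 62 0 255;-1.6 1.8 62 0 255;-1.6 1.8 62 0 255", newtons=60)

```text
clock: 17.85
eef_pos: [0.5111, 0.2109, 0.0591]
tool_rot: [-3.141, 0.0, -1.276]
ft_force: [0.4, 1.3, -3.2]
gripper_width: 0.423
```

```bash
python3 - <<'E'
from h import *
st();d=snap('scene','s9.png')
w=cloud(d).reshape(-1,3); w=w[~np.isnan(w[:,0])]
a=np.array([np.cos(.295),np.sin(.295)]);b=np.array([-a[1],a[0]]); rel=w[:,:2]-[.5118,.2095]; t=rel@a; s=rel@b
m=(abs(t)<.066)&(abs(s)<.022)&(abs(w[:,2]-.08)<.008)&(abs(t)>.02)
print(m.sum(),np.polyfit(t[m],w[m,2],1),np.percentile(s[m],[2,98]))
go([.5118,.2095,.0585],.295-np.pi/2)
a=cv2.imread('pics/s9.png')[130:240,210:350]
cv2.imwrite('pics/c9.png',cv2.resize(a,(700,550)))
E
```

```text
17.85 [0.5111 0.2109 0.0591] [-3.1408e+00  1.0000e-04 -1.2761e+00] [ 0.4  1.3 -3.2] 0.423 [-0.44  0.63 -0.09  2.12  0.13  0.4  -1.9 ]
151 [0.00199295 0.07906323] [-0.01968502  0.01948148]
shift [ 1.5 -0.3  0.6] turn -0.0
```

View pics/c9.png

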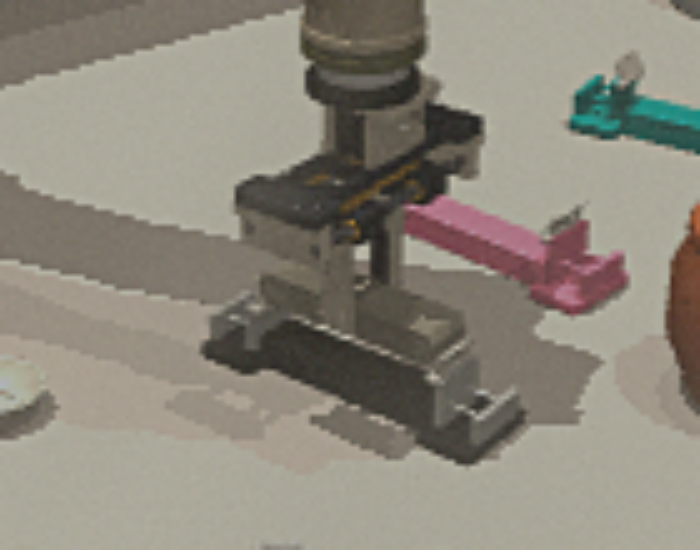

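arm_command(motion="0.5 0 6 0 255;0.5 0 12 0 255;0.5 0 16 0 255;0.5 0 20 0 255;0.5 0 24 0 255;0.5 0 28 0 255;0.5 0 31 0 255;0.5 0 31 0 255")

```text
clock: 18.9
eef_pos: [0.5107, 0.2101, 0.0279]
tool_rot: [3.141, -0.0, -1.276]
ft_force: [-1.8, 0.2, 4.2]
gripper_width: 0.424
```

```bash
cat > chk.py <<'E'
from h import *
import sys
st();f=sys.argv[1]; d=snap('scene',f+'.png')
w=cloud(d).reshape(-1,3); w=w[~np.isnan(w[:,0])]
a=np.array([np.cos(.295),np.sin(.295)]);b=np.array([-a[1],a[0]]); rel=w[:,:2]-[.5118,.2095]; t=rel@a; s=rel@b
z0=float(sys.argv[2])
m=(abs(t)<.064)&(abs(s)<.018)&(abs(w[:,2]-z0)<.008)&(abs(t)>.02)
print('top z fit',m.sum(),np.round(np.polyfit(t[m],w[m,2],1),4)); 
for g in (1,-1):
    q=m&(g*t>0); print(g,q.sum(),np.round(np.median(w[q,2]),4))
    j=(g*t>.06)&(g*t<.125)&(abs(s)<.03)&(w[:,2]>.055)&(w[:,2]<.08); print(' lip t',np.round(np.percentile(t[j]*1000,[5,50,95]),1))
m=(abs(t)<.055)&(abs(s)<.03)&(abs(w[:,2]-z0)<.004)&(abs(t)>.02); print('s',np.round(np.percentile(s[m]*1000,[2,98]),1))
c=cv2.imread(f'pics/{f}.png')[130:240,210:350]
cv2.imwrite(f'pics/c{f}.png',cv2.resize(c,(700,550)))
E
python3 chk.py s10 .05
```

```text
18.9 [0.5107 0.2101 0.0279] [ 3.1414e+00 -1.0000e-04 -1.2761e+00] [-1.8  0.2  4.2] 0.424 [-0.44  0.68 -0.07  2.13  0.14  0.33 -1.91]
top z fit 106 [0.0021 0.0486]
1 75 0.0489
 lip t [77.3 80.7 84.7]
-1 31 0.0484
 lip t [-80.4 -77.4 -75.5]
s [-20.6  19.5]
```

View pics/cs10.png

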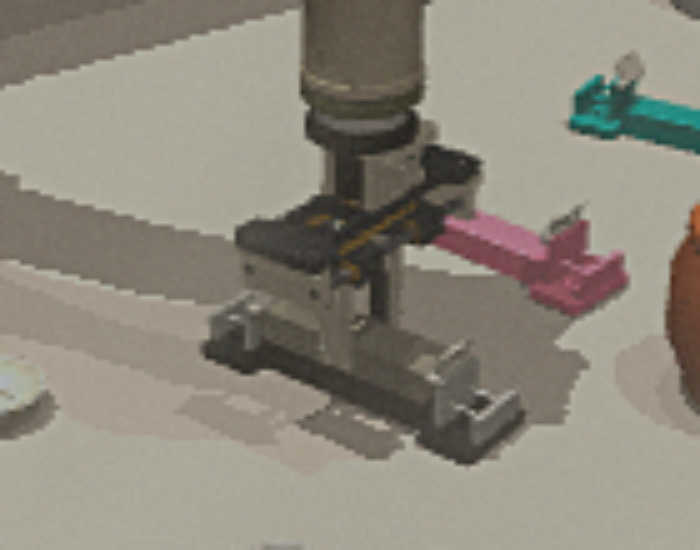

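arm_command(motion="0 0 1 0 255;0 0 2 0 255;0 0 2 0 255;0 0 2 0 255")

```text
clock: 19.45
eef_pos: [0.5107, 0.2102, 0.0278]
tool_rot: [-3.141, -0.0, -1.276]
ft_force: [-6.3, -2.5, 31.3]
gripper_width: 0.421
```

arm_command(motion="0 0 -2 0 255;0 0 -2 0 255;0 0 -2 0 140;0 0 -2 0 120;0 0 -2 0 80;0 0 -2 0 50;0 0 -2 0 50;0 0 -2 0 50;0 0 -40 0 50;0 0 -90 0 50;0 0 -130 0 50;0 0 -130 0 50;0 0 -130 0 50")

```text
clock: 21.08
eef_pos: [0.5106, 0.21, 0.1552]
tool_rot: [3.141, -0.0, -1.276]
ft_force: [-0.9, 0.0, -0.4]
gripper_width: 0.803
```

```bash
python3 chk.py s11 .048; python3 - <<'E'
from h import *
e=snap('top','t11.png')
for n in ['scene','top']:
  for q in ['stone_mid','short_stone']:
    print(n,q,[(np.round(r['centre'],4).tolist(),round(r['confidence'],2)) for r in env.place_of(n,q)][:3])
E
```

```text
21.07 [0.5106 0.21   0.1552] [ 3.1413e+00 -1.0000e-04 -1.2760e+00] [-0.9  0.  -0.4] 0.803 [-0.41  0.48 -0.12  2.05  0.1   0.61 -1.87]
top z fit 155 [-0.001   0.0481]
1 83 0.0487
 lip t [76.4 81.  83.6]
-1 72 0.0485
 lip t [-83.4 -80.3 -75.1]
s [-19.5  21.5]
scene stone_mid [([0.5059, 0.2079, 0.0367], 0.68)]
scene short_stone []
top stone_mid []
top short_stone [([0.4486, -0.2325, 0.0103], 0.4)]
```

View pics/cs11.png

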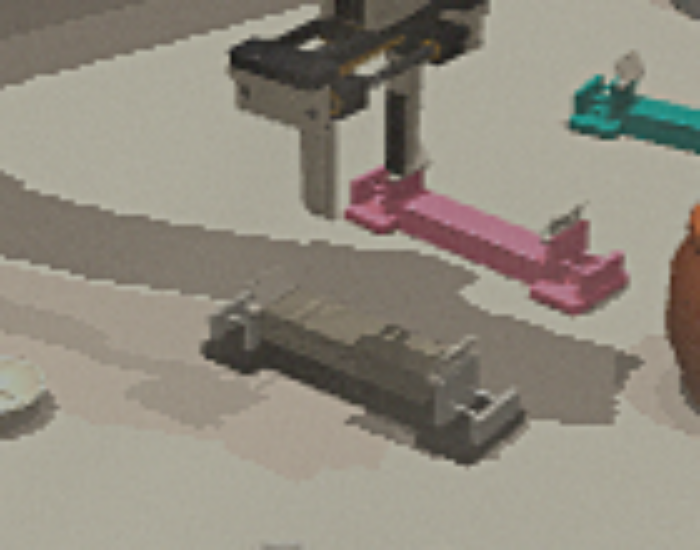

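View pics/s11.png

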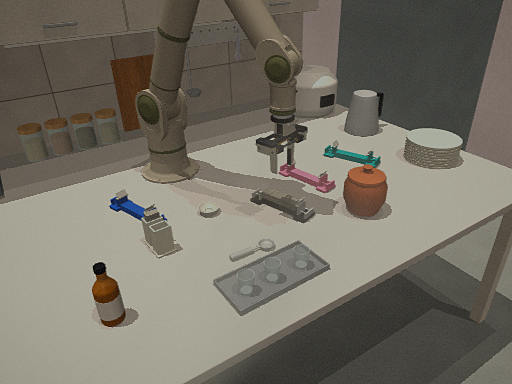

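arm_command(motion="40 0 -10 0 50;100 0 -20 0 50;160 0 -20 0 50;220 0 -20 0 50;280 0 -20 0 50;280 0 -20 0 50;280 0 -20 0 50")

```text
clock: 22.25
eef_pos: [0.5919, -0.0573, 0.175]
tool_rot: [3.141, 0.001, -1.276]
ft_force: [0.1, 1.2, -0.1]
gripper_width: 0.806
```

```bash
python3 chk.py s12 .048; python3 - <<'E'
from h import *
snap('top','t12.png')
for n,f,f0 in [('scene','s12','scene0'),('top','t12','top0')]:
    for ff,z0 in [(f,.048),(f0,.024)]:
        d=dict(np.load(f'pics/{ff}.png.npz')); w=cloud(d).reshape(-1,3); w=w[~np.isnan(w[:,0])]
        a=np.array([np.cos(.295),np.sin(.295)]);b=np.array([-a[1],a[0]]); rel=w[:,:2]-[.5118,.2095]; t=rel@a; s=rel@b
        m=(abs(t)<.06)&(abs(s)<.03)&(abs(w[:,2]-z0)<.005)
        mid=[]
        for k in np.arange(-.06,.06,.01):
            q=m&(t>=k)&(t<k+.01)
            if q.sum()>4: mid.append((k+.005,(s[q].max()+s[q].min())/2,s[q].max()-s[q].min()))
        mid=np.array(mid); print(ff,m.sum(),'mid s, width mm',np.round(mid.mean(0)[1:]*1000,1) if len(mid) else '','slope',np.round(np.polyfit(mid[:,0],mid[:,1],1)[0],3) if len(mid)>3 else '', 'z',np.round(np.polyfit(t[m],w[m,2],1),4))
        for g in (1,-1):
            j=(g*t>.06)&(g*t<.1)&(abs(s)<.03)&(w[:,2]>.058)&(w[:,2]<.08); print('  lip',g,np.round(np.median(t[j]*1000),1),j.sum())
c=cv2.imread('pics/t12.png')[150:230,190:290]; cv2.imwrite('pics/ct12.png',cv2.resize(c,(700,560),interpolation=cv2.INTER_CUBIC))
E
```

```text
22.25 [ 0.5919 -0.0573  0.175 ] [ 3.1407e+00  9.0000e-04 -1.2764e+00] [ 0.1  1.2 -0.1] 0.806 [ 0.09  0.5  -0.13  1.94  0.09  0.71 -1.37]
top z fit 146 [0.0032 0.0481]
1 76 0.0489
 lip t [78.2 80.9 83.9]
-1 70 0.0484
 lip t [-85.3 -80.2 -74.7]
s [-20.7  22.4]
s12 239 mid s, width mm [ 1.  41.4] slope -0.005 z [0.0054 0.0484]
  lip 1 80.9 13
  lip -1 -80.9 26
scene0 208 mid s, width mm [-0.7 36.4] slope -0.007 z [-0.0033  0.0243]
  lip 1 81.9 13
  lip -1 -79.2 27
t12 243 mid s, width mm [ 1.4 36.9] slope 0.004 z [-0.0008  0.0482]
  lip 1 80.1 21
  lip -1 -81.2 18
top0 197 mid s, width mm [ 0.7 32.7] slope 0.008 z [-0.0003  0.0241]
  lip 1 80.0 19
  lip -1 -80.4 15
```

View pics/ct12.png

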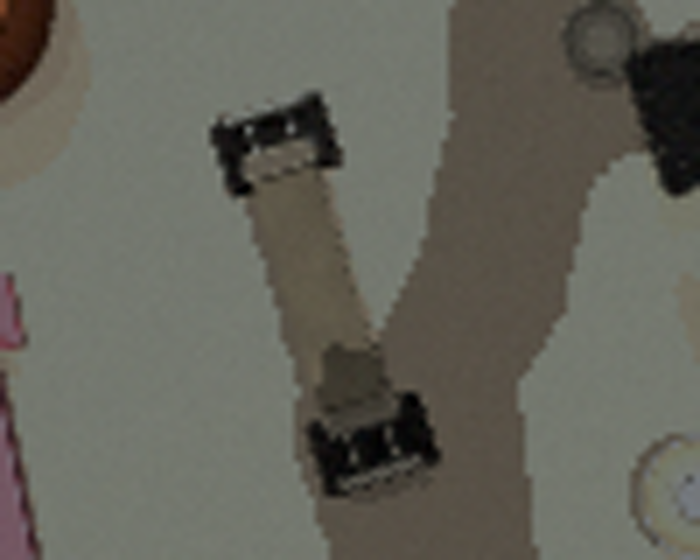

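View pics/cs12.png

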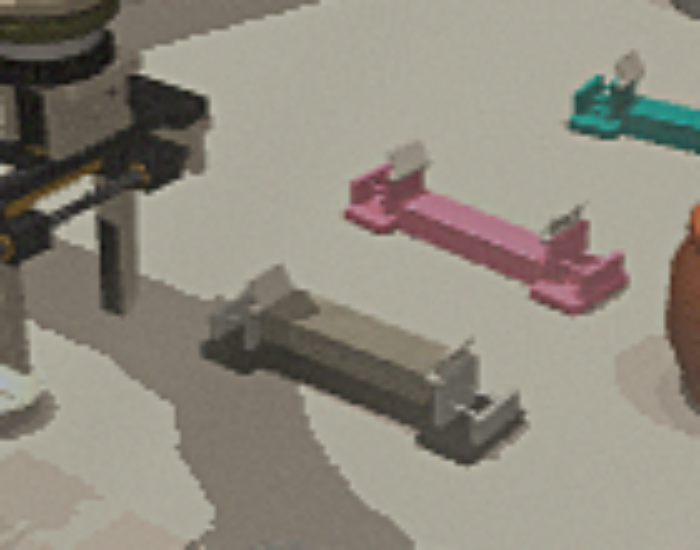

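Both views show the stone level with its top at about 48 mm, both jaws back over its ends, and roughly 1 mm off centre. I'm handing in.

```bash
python3 -c "
from h import *
print(env.hand_in()); st()"
```

```text
the job is handed in; nothing more can be done
None
the job is handed in; nothing more can be done
```

The long stone is in the black holder, with both spring jaws back over its ends. I handed the job in at about 22 s.

- **Laying down:** I lifted the stone out of the caddy. I then tipped it with a light grip about its lower end until it lay flat on the bare counter, and let go.
- **Into the holder:** I picked it up again at its middle and pressed it in. When pressed to about 31 N it moved no further, so I took it as fully home.
- **Last checks:** After release, both cameras showed the top at about 48 mm and level to within about 0.3°. The jaw lips were within 2 mm of where they started. The arm was clear and touching nothing.
- **Disagreements:** The two views put the stone sideways off the bar's centre by 0.7 mm (top) and 1.7 mm (scene). I judged this small enough to leave. The trained network put its centre about 6 mm off along the length, but the jaw positions in the depth images did not bear this out. It also did not find the stone from above once it was seated, while the gripper was still over it.
- **Other things:** In the last pictures the short stone was still in the caddy. Nothing else looked moved, though I did not measure each item again.

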